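# Close and latch the clamp ring on the dust collector's suction pipe

## Task

The suction pipe of the bench dust collector has two flanged ends butted together, with a hinged clamp ring standing open around them. Swing the ring's open half down over the flanges until it is fully shut, and only then swing the T-handled latch bolt up into the slot of the ring's fork until it stands upright, fully home, so that the ring is locked. Leave the bottle, wooden blank and wrench around it where they are.

Things in the scene. Friction and masses are not known exactly. Their poses are not given: they have to be found in the camera images.
- rig: Bench dust collector on a plywood base 200 x 620 mm, fixed. Origin: on the bench straight below the joint of the flanges. z up; y along the level pipe, + towards the blue box (190 x 200 mm, 190 mm high, y from 195 to 395 mm); x level, from the latch side (-x, roughly facing the robot) to the hinge side (+x). A black bell mouth (116 mm diameter) ends the pipe at y = -200 mm.
- flange_joint (a point): Where the two flanges meet on the pipe's axis, 120 mm above the bench. Aluminium pipe 64 mm in diameter along the rig's y; flanges 88 mm in diameter, 12 mm thick together. The fixed lower half of the steel clamp ring (108 mm outer diameter, 28 mm wide along y) sits under them; two cheeks on it at -x (36 mm wide over both) hold the bolt's pivot.
- clamp (a joint): Angle of the swinging upper half of the clamp ring, rad. 0 = fully shut over the flanges (hard stop); grows as the half is lifted up and over to +x, to 1.9. Stiff hinge: it stays where it is left and takes about 1.5 to 5 N at the fork to move. Hinge line parallel to the rig's y through point clamp_hinge. Mass 0.35 kg.
- clamp_hinge (a point): Fixed point on the ring's hinge line, at the middle of the ring's width: 60 mm from the pipe's axis on the +x side, 120 mm above the bench.
- fork (a point): In the fork at the swinging half's free end: midway between the prongs (y = 0), at mid thickness, 12 mm back from their tips; moves with the half. Prongs 14 mm wide, 13 mm thick, 44 mm wide over both, slot 16 mm. Their flat outer sides can be pinched along y and turn between the fingers. 134 mm from the hinge line; when shut at rig x = -74, z = 128.5 mm, prongs pointing to -x.
- bolt (a joint): Angle of the swing bolt, rad. 0 = upright, home in the fork's slot (hard stop), its 24 mm collar over the prongs, locking the ring; grows as the bolt swings out and down to -x; 1.57 = level; to 2.0. Stiff pivot: stays where left, takes about 1 to 4 N at the handle. Pivot line parallel to the rig's y through point bolt_pivot. The collar knocks on the prongs if the ring is not shut within a few mm.
- bolt_pivot (a point): Fixed point on the bolt's pivot line, in the middle between the cheeks: rig x = -74, y = 0, 108 mm above the bench.
- bolt_handle (a point): Centre of the bolt's T-handle, a dark steel bar 20 mm in diameter and 44 mm long lying along the rig's y, 70 mm from the pivot; it moves with the bolt. Its two flat ends can be pinched along y (they turn between the fingers as the bolt swings).
- water_bottle: Clear bottle, 64 mm diameter, 180 mm high, standing off the bell mouth. Origin at the centre of its underside. Bystander.
- handle_blank: Dark wooden knife-handle blank, 125 x 36 x 24 mm, lying on the bench on the latch side. Origin at the centre of its underside. Bystander.
- wrench: Steel wrench, about 180 mm long, lying on the bench on the latch side. Origin at the middle of its underside. Bystander.

How it is judged:
On the way, in this order (a step that is already met when the one before it is completed fails the run):
1. the ring is fully shut (clamp below 0.05 rad) while the bolt is still swung out (above 0.5 rad) (value of joint clamp below 0.05 rad and value of joint bolt above 0.5 rad), for 0.2 s.
2. with the ring shut, the bolt stands home in the fork (below 0.15 rad) (value of joint clamp below 0.05 rad and value of joint bolt below 0.15 rad), for 0.2 s.
At the end, for the whole second after the job is handed in: The clamp ring is shut to within 0.05 rad (about 7 mm at the fork), the bolt stands in the fork within 0.15 rad of its stop (about 10 mm at the T-handle), and both are at rest (all of step 2 and velocity of joint clamp between -0.1 and 0.1 rad/s and velocity of joint bolt between -0.1 and 0.1 rad/s); the robot touches nothing.
It fails at once if the water bottle is moved by more than 30 mm (distance of water_bottle from where it was at the start of the episode above 0.03 m).
It fails at once if the handle blank is moved by more than 30 mm (distance of handle_blank from where it was at the start of the episode above 0.03 m).
It fails at once if the wrench is moved by more than 30 mm (distance of wrench from where it was at the start of the episode above 0.03 m).
It fails at once if the bottle is tipped over (angle between water_bottle's own z axis and vertical above 0.5 rad).
It also fails if it takes over 51 s, if anything falls off the work surface, if the arm or the gripper's body presses on something with over 40 N, if the wrist force passes 120 N, or if a joint passes its speed limit or range.

## Robot

A 7-joint arm with a two-finger parallel gripper is mounted at the origin on the work surface. World frame = base frame: x ahead of the robot, y to its left, z up, the work surface at z = 0. Lengths are in m, angles in rad, forces in N, time in s.
With the tool pointing down it reaches from about 0.425 to 0.925 m from the base axis. Payload 6.8 kg.
Tool frame: the origin (TCP) lies midway between the tips of the shut fingers; the grasp point (between the pads) lies 19 mm behind it; z points along the fingers, y is the line along which they close (so a half turn about z gives the same grasp; the last joint's range is limited). The gripper opens to 85 mm and grips with 20 to 120 N. Pads are 22 mm wide; open, the fingers measure 114 mm over their backs; the gripper's body (76 mm by 85 mm) begins 54 mm behind the grasp point. The pads swing forward as they close: fully open they stand 13 mm farther back than shut.
Start: joints at [-1.314, 0.477, 0.022, 1.555, -0.011, 1.109, -0.083], TCP at [0.241, 0.631, 0.231] pointing down, gripper open.
Joint ranges: [-2.96, 2.96], [-0.34, 2.1], [-1.41, 1.46], [0.24, 2.44], [-1.37, 4.51], [0.17, 1.92], [-2.96, 2.96]. Speed limits (rad/s): [2.39, 2.39, 3.14, 3.14, 3.14, 3.14, 3.14].

## Interface

Orientations are given as a unit quaternion [w, x, y, z].
In Python, from station import readout, imaging, hand_in gives the robot as it stands.
- The arm moves only by the tool drive_tool, never from a script. Its argument "series" is a list of rows, each a list of 5 numbers: the shift along the tool's x, y, z in cm, then the turn about the tool's z in degrees, then the closure, from -1 (fully open) to 1 (shut). A call has 1 to 8 rows; each row shifts and turns the commanded pose from where the row before left it, along the tool's axes as they then stand; what a row does not reach is not made up. A row lasts 1/10 s, in which the tool goes at most 50 mm and 8.59 degrees, less where a joint would pass 70% of its speed; a pose out of reach is approached as far as the arm can. A call with a gripper value outside its range is refused whole. The fingers move at their own pace and stop on an object; "squeeze" is the grip in N (left out, the last holds). Time passes only in rows, so rows that do not move let the fingers close. It gives the time, the measured TCP pose, the force, the opening and the grip force at its end, in the units of the state.
- readout.get_obs(): the state, without advancing time (a new reading comes with each control period).
- imaging.read_camera(name): name is "scene" or "top" or "wrist"; returns the picture (384x512x3 uint8, red, green, blue); there is no depth.
- imaging.camera_model(name): a dict with "vfov" (degrees; the focal length in pixels is half the picture's height over the tangent of half this angle, whatever the lens; pixels are square), "cx", "cy" (the principal point, pixels), "xyz" and "orientation" of the camera in the world. Camera axes: x right, y down, z forward; pixel columns grow to the right and rows downward; lengths in m; the calibration is good to about 2 mm. A picture is of the moment at which its call begins: read the wrist's pose just before it. camera_model takes no time and is no camera call; for the wrist camera it gives the pose at the moment of the call.
- hand_in(): hands the job in; it is judged then, once.
Trained networks look in the newest picture that a camera, given by its name, has taken for a name from the list of things; names that differ only in an ending like _2 or _b are one class to them, and where a whole thing is asked for, a point or a joint stands for the part that bears it (a point fixed in the world has none). Each returns a list of dicts, best first, with "conf" (0 to 1); they miss things now and then, are a little off and sometimes report something else, mostly with a low value. They report only what shows in the picture. A call takes as long as a camera call.
- imaging.cut_out(thing, camera): "mask" (384x512 bool, what is visible of it) and "centre" ([column, row] in pixels, amid what is visible of it).
The state is a dict: "t": time; "q": joint angles; "joint_vel": joint speeds; "joint_torque": joint torques, N m; "eef_pos": TCP position; "tool_rot": TCP orientation; "contact_force": force on the tool from outside, world axes, zero at the start; "torque": the same for the moment, N m; "gripper_width": opening from 0.0 (shut) to 1.0 (fully open); "grasp_force": force on a finger pad.
Only numpy, scipy, OpenCV 4.12 (cv2) and the standard library are available. Lean on these libraries where they do the work, as an engineer would, in place of code of your own. Each camera call takes 0.05 s, during which the arm holds its last target. There are 200 camera calls.

## Working session

There is one attempt and no reset: what is moved stays moved. The work goes in short steps, Python scripts to look and compute and a tool call to move; the robot and the scene stay as the last step left them, time stands still between calls to the robot, and variables do not carry over. Pictures are saved under pics/ and viewed, at most 10 in all, crops included, and the job is handed in when it is done.

Besides the shell and the picture viewer there is one more tool, called after "Request:" by a JSON object that holds its "method" and its "body", one argument or row to a line. drive_tool: Moves the arm, as the interface text tells. Its arguments: {"type":"object","properties":{"series":{"type":"array"},"squeeze":{"type":"number"}},"required":["series"]}

```bash
mkdir -p pics; ls
cat > h.py <<'E'
import numpy as np,cv2
from scipy.spatial.transform import Rotation as R
from station import readout,imaging,hand_in
def rot(q): return R.from_quat([q[1],q[2],q[3],q[0]]).as_matrix()
def cam(n):
    m=imaging.camera_model(n); return 192/np.tan(np.radians(m['vfov'])/2),m['cx'],m['cy'],np.array(m['xyz']),rot(m['orientation'])
def ray(n,px):
    f,cx,cy,p,M=cam(n); d=M@np.array([(px[0]-cx)/f,(px[1]-cy)/f,1]); return p,d/np.linalg.norm(d)
def proj(n,X):
    f,cx,cy,p,M=cam(n); c=(np.atleast_2d(X)-p)@M; return np.c_[cx+f*c[:,0]/c[:,2],cy+f*c[:,1]/c[:,2]]
def atz(n,px,z): p,d=ray(n,px); return p+d*(z-p[2])/d[2]
def save(n,name): im=imaging.read_camera(n); cv2.imwrite('pics/'+name+'.png',im[:,:,::-1]); return im
E
python3 - <<'E'
from h import *
np.set_printoptions(precision=4,suppress=True)
a=save('scene','s0');b=save('top','t0')
for n in ('scene','top'):
    print(n,imaging.camera_model(n))
    for t in ('rig','fork','clamp','bolt_handle','bolt','water_bottle','handle_blank','wrench'):
        print(t,[(round(d['conf'],2),np.round(d['centre']),d['mask'].sum()) for d in imaging.cut_out(t,n)[:2]])
o=readout.get_obs();print(o)
cv2.imwrite('pics/st0.png',cv2.resize(np.vstack([a,b]),None,fx=.78,fy=.78)[:,:,::-1])
E
```

```text
pics
scene {'vfov': 49.56344107833496, 'cx': 254.92694465272177, 'cy': 188.0195749375535, 'xyz': array([ 1.0658, -0.3346,  1.1651]), 'orientation': array([-0.2234,  0.8366,  0.4817, -0.1352])}
rig [(0.97, array([321., 212.]), np.int64(15298))]
fork [(0.85, array([275., 196.]), np.int64(615)), (0.44, array([264., 169.]), np.int64(154))]
clamp [(0.79, array([274., 197.]), np.int64(596))]
bolt_handle [(0.75, array([314., 167.]), np.int64(427)), (0.59, array([263., 165.]), np.int64(154))]
bolt [(0.51, array([263., 163.]), np.int64(151))]
water_bottle [(0.76, array([171., 206.]), np.int64(820))]
handle_blank [(0.97, array([313., 165.]), np.int64(428)), (0.19, array([321., 210.]), np.int64(15491))]
wrench [(0.65, array([204., 185.]), np.int64(208))]
top {'vfov': 46.46327567608706, 'cx': 249.7877863257027, 'cy': 192.56675994366162, 'xyz': array([ 0.2718, -0.0432,  1.339 ]), 'orientation': array([ 0.0764, -0.6987,  0.7075, -0.0739])}
rig [(0.86, array([200., 166.]), np.int64(15470))]
fork [(0.77, array([246., 157.]), np.int64(380))]
clamp [(0.97, array([246., 158.]), np.int64(403)), (0.31, a
[... 230 characters left out ...]
int64(557)), (0.52, array([206., 165.]), np.int64(15355))]
handle_blank [(0.94, array([172., 215.]), np.int64(438))]
wrench [(0.69, array([291., 254.]), np.int64(424))]
{'t': 0.9, 'q': array([-1.3141,  0.477 ,  0.0224,  1.5554, -0.0115,  1.1093, -0.0831]), 'joint_vel': array([-0.0013, -0.0009,  0.0005, -0.0007,  0.0001,  0.0008, -0.    ]), 'joint_torque': array([  0.0001, -59.6297,   1.6062, -28.1549,   0.0125,   0.0014,
         0.    ]), 'eef_pos': array([0.2408, 0.6306, 0.2313]), 'tool_rot': array([ 0.    ,  0.1814,  0.9834, -0.    ]), 'contact_force': array([-0.0306, -0.1585,  0.3926]), 'torque': array([-0.021 ,  0.0596,  0.0209]), 'grasp_force': 0.0, 'gripper_width': 1.0028419621352824}
```

View pics/s0.png

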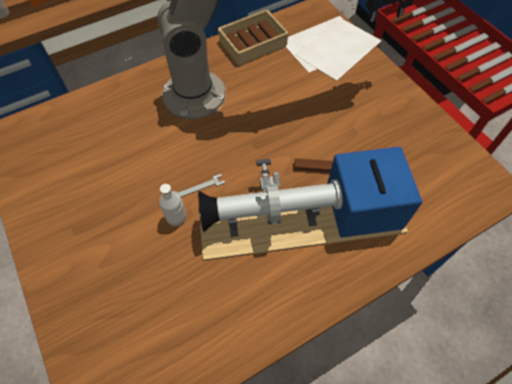

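View pics/t0.png

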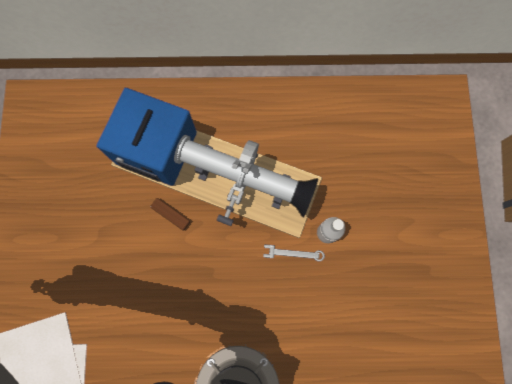

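Run:
```python
import cv2
a=cv2.imread('pics/t0.png')[80:250,90:360]; cv2.imwrite('pics/t0c.png',cv2.resize(a,None,fx=2.96,fy=2.96,interpolation=cv2.INTER_CUBIC))
a=cv2.imread('pics/s0.png')[135:265,150:425]; cv2.imwrite('pics/s0c.png',cv2.resize(a,None,fx=2.9,fy=2.9,interpolation=cv2.INTER_CUBIC))
```

```text
(no output)
```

View pics/t0c.png

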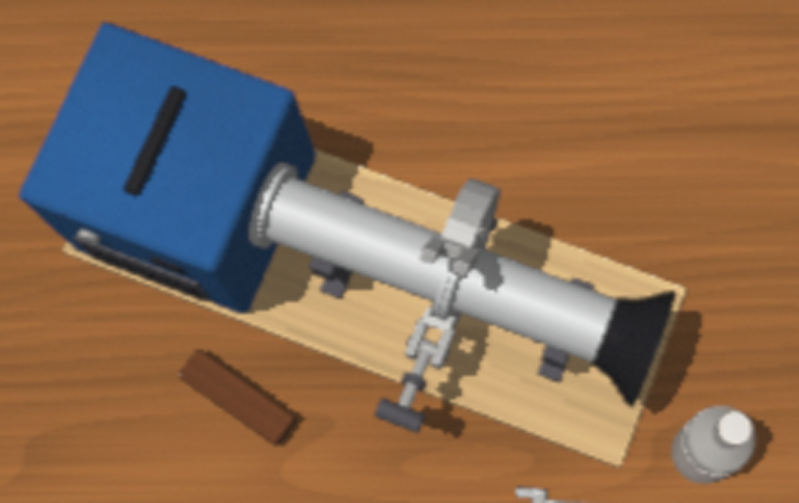

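View pics/s0c.png

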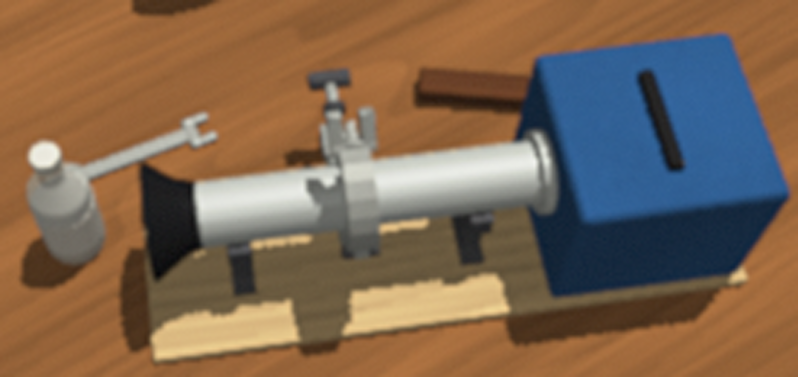

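```bash
cat >> h.py <<'E'
RX,RY,RYAW=0,0,0
try: RX,RY,RYAW=np.load('rig.npy')
except Exception: pass
def W(p,r=None):
    x,y,a=(RX,RY,RYAW) if r is None else r
    return np.atleast_2d(p)@np.array([[np.cos(a),np.sin(a),0],[-np.sin(a),np.cos(a),0],[0,0,1]])+[x,y,0]
def fork(c):
    a=np.arctan2(8.5,-134)-c; return np.array([60+134.27*np.cos(a),0,120+134.27*np.sin(a)])/1e3
def hand(b): return np.array([-74-70*np.sin(b),0,108+70*np.cos(b)])/1e3
E
python3 - <<'E'
from h import *
from scipy.optimize import least_squares
np.set_printoptions(precision=4,suppress=True)
C=np.array([[.095,.395,.19],[.095,.195,.19],[-.095,.195,.19],[-.095,.395,.19]])
T=np.array([[105,22],[293,95],[218,268],[22,195]])/2.96+[90,80]
S=np.array([[785,193],[592,222],[540,58],[728,37]])/2.9+[150,135]
f=lambda r:np.r_[(proj('top',W(C,r))-T).ravel(),(proj('scene',W(C,r))-S).ravel()]
s=least_squares(f,[.5,0,.0]);print(s.x,s.fun)
np.save('rig.npy',s.x);import h;h.RX,h.RY,h.RYAW=s.x
for c in np.arange(.8,2,.2): F=W(fork(c));print('c',round(c,1),F,(proj('top',F)-[90,80])*2.96,(proj('scene',F)-[150,135])*2.9)
for c in np.arange(.5,2,.2): F=W(hand(c));print('b',round(c,1),F,(proj('top',F)-[90,80])*2.96,(proj('scene',F)-[150,135])*2.9)
J=W([0,0,.12]);print('joint',J,(proj('top',J)-[90,80])*2.96,(proj('scene',J)-[150,135])*2.9)
for t,z,n,px in (('bottle',.18,'top',None),):
  print(atz('top',np.array([735,428])/2.96+[90,80],.18),atz('top',[291,254],.005),atz('top',[172,215],.024))
for p in ([.06,0,.12],[.0,-.2,.12],[-.074,0,.108]): F=W(p);print(p,F,(proj('top',F)-[90,80])*2.96,(proj('scene',F)-[150,135])*2.9)
E
```

```text
[ 0.5964 -0.0273 -0.3799] [-1.221  -2.6981  1.7056 -3.1952 -0.5134  0.9698 -2.4173 -0.1143  3.0686
  0.6903 -4.0496  0.683  -3.2761 -1.7191 -0.1065 -3.0609]
c 0.8 [[ 0.5711 -0.0172  0.222 ]] [[445.2934 268.7983]] [[345.9586 118.8947]]
c 1.0 [[ 0.5916 -0.0253  0.2374]] [[454.1087 241.2202]] [[350.188  130.4355]]
c 1.2 [[ 0.6144 -0.0344  0.248 ]] [[464.248  212.0498]] [[354.9596 147.7209]]
c 1.4 [[ 0.6388 -0.0442  0.2535]] [[475.1864 182.8293]] [[360.0676 170.2349]]
c 1.6 [[ 0.6637 -0.0541  0.2537]] [[486.338  155.1255]] [[365.2624 197.0701]]
c 1.8 [[ 0.6881 -0.0639  0.2486]] [[497.1092 130.3866]] [[370.2676 226.95  ]]
b 0.5 [[0.4965 0.0126 0.1694]] [[414.3002 364.5558]] [[332.0087  78.9569]]
b 0.7 [[0.4858 0.0169 0.1615]] [[410.0188 377.9078]] [[330.1647  73.8711]]
b 0.9 [[0.4768 0.0205 0.1515]] [[406.6348 389.7136]] [[328.6162  71.5331]]
b 1.1 [[0.4698 0.0233 0.1398]] [[404.2833 399.4712]] [[327.4171  71.9494]]
b 1.3 [[0.4651 0.0252 0.1267]] [[403.0428 406.8006]] [[326.6032  75.0127]]
b 1.5 [[0.4629 0.0261 0.113 ]] [[402.9354 411.4557]] [[326.1931  80.5202]]
b 1.7 [[0.4632 0.0259 0.099 ]] [[403.9307 413.325 ]] [[326.1898  88.1938]]
b 1.9 [[0.4662 0.0247 0.0854]] [[405.9532 412.4226]] [[326.5821  97.6983]]
joint [[ 0.5964 -0.0273  0.12  ]] [[458.427  270.6955]] [[348.439  197.1491]]
[ 0.434  -0.2703  0.18  ] [ 0.3725 -0.1599  0.005 ] [0.4908 0.1923 0.024 ]
[0.06, 0, 0.12] [[ 0.6522 -0.0495  0.12  ]] [[481.0247 214.2837]] [[358.5244 251.8085]]
[0.0, -0.2, 0.12] [[ 0.5223 -0.213   0.12  ]] [[656.8535 344.5063]] [[145.2314 224.0911]]
[-0.074, 0, 0.108] [[0.5277 0.0002 0.108 ]] [[430.4334 344.3241]] [[336.5394 139.525 ]]
```

Request:
{"method": "drive_tool", "body": {
  "series": [
    [0, 0, -4, 0, -1],
    [0, 0, -4, 0, -1],
    [-1, -1, -4, 0.8, -1],
    [-2, -2, -3, 0, -1],
    [-3.5, -3, 0, 0, -1],
    [-3.5, -3, 0, 0, -1],
    [-3.5, -3, 0, 0, -1],
    [-3.5, -3, 0, 0, -1]
  ],
  "squeeze": 30
}}

```text
t: 1.7
eef_pos: [0.3441, 0.4266, 0.3816]
tool_rot: [0.0, 0.188, 0.982, 0.0]
contact_force: [0.7, 0.3, 0.5]
gripper_width: 1.002
grasp_force: 0.0
```

Request:
{"method": "drive_tool", "body": {
  "series": [
    [-3.5, -3, 0, 0, -1],
    [-3.5, -3, 0, 0, -1],
    [-3.5, -3, 0, 0, -1],
    [-3.5, -3, 0, 0, -1],
    [-3.5, -3, 0, 0, -1],
    [-3.5, -3, 0, 0, -1],
    [-3.5, -3, 0, 0, -1],
    [-3.5, -3, 0, 0, -1]
  ]
}}

```text
t: 2.5
eef_pos: [0.5154, 0.1001, 0.3817]
tool_rot: [0.0, 0.188, 0.982, 0.0]
contact_force: [0.0, 0.4, 0.4]
gripper_width: 1.002
grasp_force: 0.0
```

Request:
{"method": "drive_tool", "body": {
  "series": [
    [-3.5, -2.5, 0, 0, -1],
    [-3.5, -2.5, 0, 0, -1],
    [-2, -2, 0, 0, -1],
    [0, 0, 0, 0, -1],
    [0, 0, 0, 0, -1]
  ]
}}

```text
t: 3.0
eef_pos: [0.5726, 0.0034, 0.3812]
tool_rot: [-0.0, 0.189, 0.982, 0.0]
contact_force: [-0.3, 0.8, -0.5]
gripper_width: 1.0
grasp_force: 0.0
```

Run:
```python
from h import *
np.set_printoptions(precision=4,suppress=True)
o=readout.get_obs();print(o['eef_pos'],imaging.camera_model('wrist'))
im=save('wrist','w1')
for t in ('fork','clamp','bolt_handle','bolt'):
  print(t,[(round(d['conf'],2),np.round(d['centre'])) for d in imaging.cut_out(t,'wrist')[:2]])
for c in (.85,.95,1.05,1.15): print(c,proj('wrist',W(fork(c))))
print(proj('wrist',W(hand(1.5))),proj('wrist',W([0,0,.12])))
cv2.imwrite('pics/w1b.png',cv2.resize(im,(800,600))[:,:,::-1])
```

```text
[0.5726 0.0034 0.3812] {'vfov': 71.07675491410626, 'cx': 257.85425958285305, 'cy': 191.34076275299148, 'xyz': array([0.4976, 0.0332, 0.5224]), 'orientation': array([0.1333, 0.8173, 0.5533, 0.0901])}
fork [(0.72, array([243., 210.]))]
clamp [(0.81, array([242., 207.])), (0.74, array([334., 168.]))]
bolt_handle [(0.65, array([248.,  85.]))]
bolt [(0.85, array([244.,  86.]))]
0.85 [[239.6349 186.1171]]
0.95 [[239.383  197.3438]]
1.05 [[239.203  209.0492]]
1.15 [[239.1009 220.9744]]
[[243.1887  79.7053]] [[244.2729 179.1987]]
```

View pics/w1b.png

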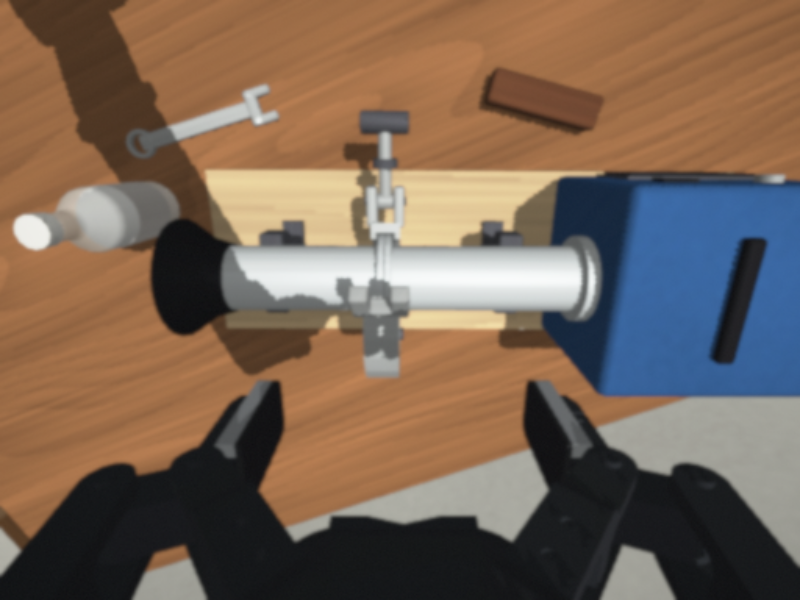

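Run:
```python
from h import *
np.set_printoptions(precision=4,suppress=True)
r=np.load('rig.npy'); d=W([-.002,.004,0],r)[0]; r[:2]=d[:2]; np.save('rig.npy',r); print(r)
import h; h.RX,h.RY,h.RYAW=r
print('check fork/handle px',proj('wrist',W(np.array([fork(c) for c in (.8,.85,.9,.95)]))),proj('wrist',W(hand(1.5))))
o=readout.get_obs();M=rot(o['tool_rot']);p=o['eef_pos']
prev=p
for c in [.92,.8,.7,.6,.5,.4,.3,.2,.1,0]:
    t=W(fork(c))[0]-[0,0,.024]; print(c,t,100*(t-prev)@M); prev=t
print(np.degrees(np.arctan2(M[1,1],M[0,1])), 90+np.degrees(r[2]))
```

```text
[ 0.5961 -0.0228 -0.3799]
check fork/handle px [[243.1981 179.1123]
 [243.0733 184.4712]
 [242.9613 190.01  ]
 [242.8631 195.7009]] [[246.0085  78.1811]]
0.92 [ 0.5827 -0.0175  0.2078] [-1.7939 -1.7227 17.3583]
0.8 [ 0.5707 -0.0127  0.198 ] [1.2841 0.0038 0.9716]
0.7 [ 0.5617 -0.0091  0.1888] [0.9749 0.0028 0.9224]
0.6 [ 0.5535 -0.0058  0.1787] [0.878  0.0024 1.0151]
0.5 [ 0.5464 -0.003   0.1677] [0.7723 0.002  1.0977]
0.4 [ 0.5402 -0.0005  0.156 ] [0.6588 0.0016 1.1693]
0.3 [0.5352 0.0015 0.1437] [0.5388 0.0012 1.2292]
0.2 [0.5314 0.003  0.131 ] [0.4134 0.0007 1.2769]
0.1 [0.5288 0.0041 0.1178] [0.2838 0.0002 1.3118]
0 [0.5273 0.0046 0.1045] [ 0.1515 -0.0002  1.3336]
68.43065490102195 68.23477077013473
```

Yaw agrees and the projections match the picture. I'll go over the fork and descend, then check before closing.

Request:
{"method": "drive_tool", "body": {
  "series": [
    [-0.9, -0.85, 4, 0, -1],
    [-0.9, -0.85, 4, 0, -1],
    [0, 0, 3, 0, -1],
    [0, 0, 2.5, 0, -1],
    [0, 0, 2, 0, -1],
    [0, 0, 1.8, 0, -1],
    [0, 0, 0, 0, -1],
    [0, 0, 0, 0, -1]
  ]
}}

```text
t: 4.05
eef_pos: [0.5831, -0.0182, 0.2087]
tool_rot: [-0.0, 0.188, 0.982, 0.0]
contact_force: [0.1, -0.0, -0.5]
gripper_width: 1.002
grasp_force: 0.0
```

Run:
```python
from h import *
np.set_printoptions(precision=4,suppress=True)
o=readout.get_obs();M=rot(o['tool_rot'])
im=save('wrist','w2')
t=W(fork(.92))[0]-[0,0,.024];print(o['eef_pos'],100*(t-o['eef_pos'])@M,proj('wrist',W(fork(.92))),proj('wrist',[o['eef_pos']+M[:,2]*-.024]))
cv2.imwrite('pics/w2b.png',cv2.resize(im,(800,600))[:,:,::-1])
```

```text
[ 0.5831 -0.0182  0.2087] [0.0719 0.0564 0.0936] [[259.1352 264.6601]] [[258.0347 266.9364]]
```

View pics/w2b.png

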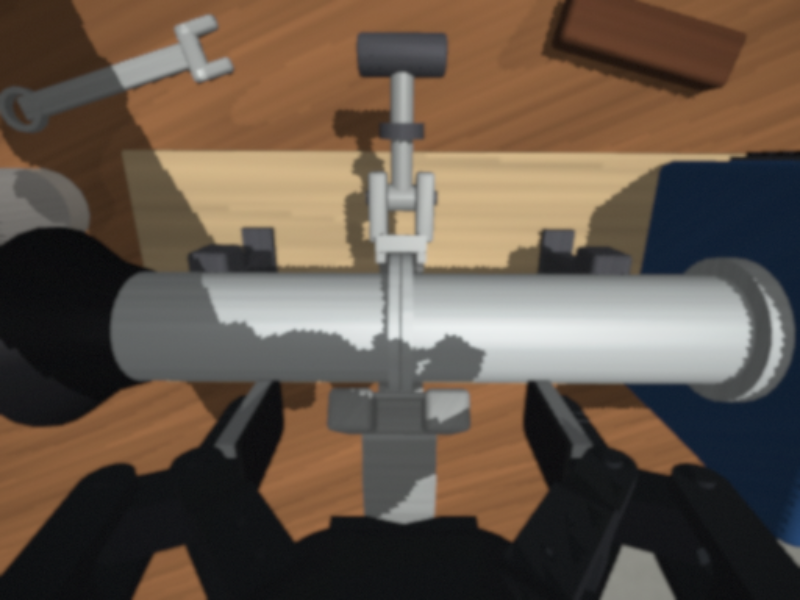

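Request:
{"method": "drive_tool", "body": {
  "series": [
    [0, -0.15, 0.1, 0, -1],
    [0, 0, 0, 0, 1],
    [0, 0, 0, 0, 1],
    [0, 0, 0, 0, 1],
    [0, 0, 0, 0, 1],
    [0, 0, 0, 0, 1],
    [0, 0, 0, 0, 1]
  ]
}}

```text
t: 4.8
eef_pos: [0.5827, -0.0197, 0.2077]
tool_rot: [0.0, 0.188, 0.982, 0.0]
contact_force: [-1.3, 2.3, 5.9]
gripper_width: 0.505
grasp_force: 33.8
```

Request:
{"method": "drive_tool", "body": {
  "series": [
    [1.28, 0, 0.97, 0, 1],
    [0.97, 0, 0.92, 0, 1],
    [0.88, 0, 1.02, 0, 1],
    [0.77, 0, 1.1, 0, 1],
    [0, 0, 0, 0, 1],
    [0, 0, 0, 0, 1]
  ]
}}

```text
t: 5.4
eef_pos: [0.5467, -0.0052, 0.1668]
tool_rot: [0.0, 0.188, 0.982, 0.0]
contact_force: [4.0, 3.4, -5.5]
gripper_width: 0.511
grasp_force: 31.6
```

Request:
{"method": "drive_tool", "body": {
  "series": [
    [0.66, 0, 1.17, 0, 1],
    [0.54, 0, 1.23, 0, 1],
    [0.41, 0, 1.28, 0, 1],
    [0.28, 0, 1.31, 0, 1],
    [0, 0, 0, 0, 1]
  ]
}}

```text
t: 5.9
eef_pos: [0.5292, 0.0018, 0.1159]
tool_rot: [0.001, 0.188, 0.982, 0.0]
contact_force: [5.5, 3.7, -4.5]
gripper_width: 0.506
grasp_force: 31.1
```

Request:
{"method": "drive_tool", "body": {
  "series": [
    [0.1, 0, 0.7, 0, 1],
    [0.05, 0, 0.7, 0, 1],
    [0, 0, 0, 0, 1],
    [0, 0, 0, 0, 1]
  ]
}}

```text
t: 6.3
eef_pos: [0.5284, 0.0022, 0.1038]
tool_rot: [0.001, 0.188, 0.982, 0.001]
contact_force: [2.6, 3.4, 8.5]
gripper_width: 0.51
grasp_force: 33.9
```

Request:
{"method": "drive_tool", "body": {
  "series": [
    [0, 0, 0.3, 0, 1],
    [0, 0, 0.2, 0, 1],
    [0, 0, 0, 0, 1],
    [0, 0, 0, 0, 1]
  ]
}}

```text
t: 6.7
eef_pos: [0.5292, 0.0019, 0.1015]
tool_rot: [0.002, 0.188, 0.982, 0.002]
contact_force: [-7.2, 4.0, 38.5]
gripper_width: 0.509
grasp_force: 38.7
```

Request:
{"method": "drive_tool", "body": {
  "series": [
    [0, 0, -0.4, 0, -1],
    [0, 0, 0, 0, -1],
    [0, 0, 0, 0, -1],
    [0, 0, 0, 0, -1],
    [0, 0, -3, 0, -1],
    [0, 0, -4, 0, -1],
    [2, 0, -4, 0, -1],
    [0, 0, 0, 0, -1]
  ]
}}

```text
t: 7.5
eef_pos: [0.5099, 0.0095, 0.2163]
tool_rot: [0.003, 0.188, 0.982, 0.002]
contact_force: [-0.0, -0.2, -0.5]
gripper_width: 0.999
grasp_force: 0.0
```

Run:
```python
from h import *
np.set_printoptions(precision=4,suppress=True)
im=save('wrist','w3')
for c in (0,.05,.1): print(c,proj('wrist',W(fork(c))))
o=readout.get_obs();M=rot(o['tool_rot'])
prev=o['eef_pos'];print(prev)
for b in (1.3,1.4,1.5,1.6,1.7):print(b,proj('wrist',W(hand(b))))
im2=cv2.resize(im,(800,600)); cv2.imwrite('pics/w3b.png',im2[:,:,::-1])
```

```text
0 [[260.0878 215.0957]]
0.05 [[260.1617 218.7259]]
0.1 [[260.2374 222.8758]]
[0.5093 0.0095 0.2141]
1.3 [[260.3961 140.7296]]
1.4 [[260.3146 137.8241]]
1.5 [[260.2324 135.8344]]
1.6 [[260.1506 134.7166]]
1.7 [[260.0703 134.4166]]
```

View pics/w3b.png

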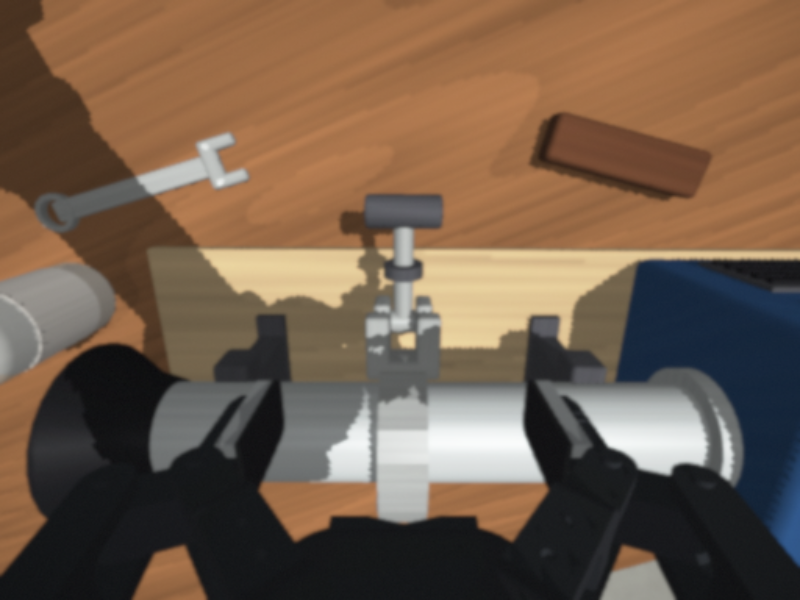

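Run:
```python
from h import *
np.set_printoptions(precision=3,suppress=True)
o=readout.get_obs();M=rot(o['tool_rot']);prev=o['eef_pos']
for b in [1.5,1.35,1.2,1.05,.9,.75,.6,.45,.3,.15,0,-.05]:
    t=W(hand(b))[0]-[0,0,.023]; print(b,t,100*(t-prev)@M); prev=t
```

```text
1.5 [0.462 0.031 0.09 ] [ 5.159  0.193 12.399]
1.35 [0.464 0.03  0.1  ] [-0.155  0.003 -1.037]
1.2 [0.467 0.029 0.11 ] [-0.308  0.002 -1.003]
1.05 [0.471 0.027 0.12 ] [-0.455  0.002 -0.945]
0.9 [0.476 0.025 0.129] [-0.591  0.001 -0.867]
0.75 [0.483 0.022 0.136] [-0.714  0.001 -0.769]
0.6 [0.491 0.019 0.143] [-0.821  0.    -0.653]
0.45 [0.499 0.016 0.148] [-0.909 -0.    -0.523]
0.3 [0.508 0.012 0.152] [-0.977 -0.001 -0.382]
0.15 [0.518 0.009 0.154] [-1.023 -0.001 -0.231]
0 [0.527 0.005 0.155] [-1.046 -0.002 -0.076]
-0.05 [0.531 0.003 0.155] [-0.35  -0.001  0.01 ]
```

Request:
{"method": "drive_tool", "body": {
  "series": [
    [3, 0.1, 2, 0, -1],
    [2.2, 0, 3, 0, -1],
    [0, 0, 3, 0, -1],
    [0, 0, 2.5, 0, -1],
    [0, 0, 1.9, 0, -1],
    [0, 0, 0, 0, -1],
    [0, 0, 0, 0, -1]
  ]
}}

```text
t: 8.25
eef_pos: [0.4601, 0.0287, 0.0876]
tool_rot: [-0.001, 0.189, 0.982, -0.001]
contact_force: [0.2, -0.7, -0.0]
gripper_width: 1.002
grasp_force: 0.0
```

Run:
```python
from h import *
np.set_printoptions(precision=3,suppress=True)
o=readout.get_obs();M=rot(o['tool_rot'])
im=save('wrist','w4')
print(o['eef_pos'],100*(W(hand(1.5))[0]-[0,0,.023]-o['eef_pos'])@M,proj('wrist',[o['eef_pos']-M[:,2]*.023]),proj('wrist',W(hand(1.5))))
cv2.imwrite('pics/w4b.png',cv2.resize(im,(800,600))[:,:,::-1])
```

```text
[0.46  0.029 0.088] [-0.153  0.256 -0.237] [[257.184 265.62 ]] [[262.13  270.862]]
```

View pics/w4b.png

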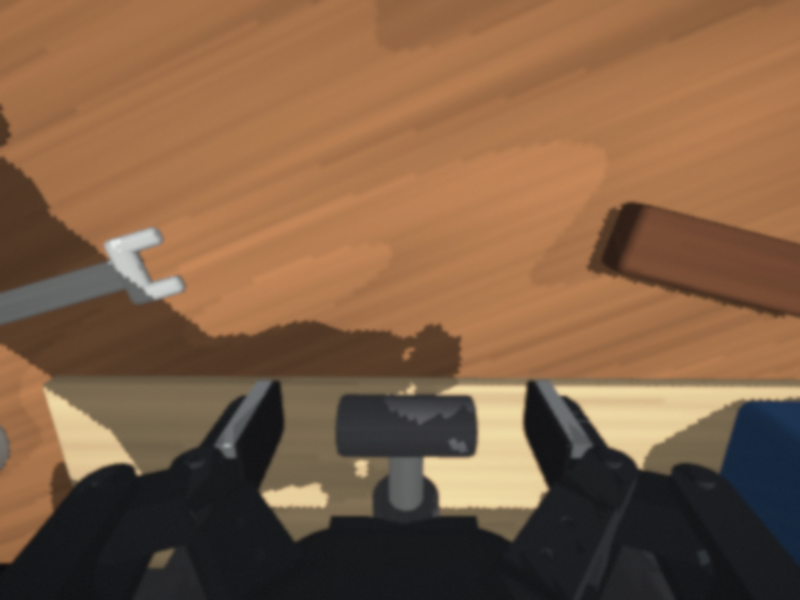

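Request:
{"method": "drive_tool", "body": {
  "series": [
    [-0.25, 0.1, -0.2, 0, -1],
    [0, 0, 0, 0, 1],
    [0, 0, 0, 0, 1],
    [0, 0, 0, 0, 1],
    [0, 0, 0, 0, 1],
    [0, 0, 0, 0, 1],
    [0, 0, 0, 0, 1]
  ]
}}

```text
t: 9.0
eef_pos: [0.4633, 0.0287, 0.0904]
tool_rot: [-0.0, 0.188, 0.982, -0.0]
contact_force: [-2.7, -4.1, 3.7]
gripper_width: 0.512
grasp_force: 36.9
```

Request:
{"method": "drive_tool", "body": {
  "series": [
    [-0.16, 0, -1.04, 0, 1],
    [-0.31, 0, -1, 0, 1],
    [-0.46, 0, -0.95, 0, 1],
    [-0.59, 0, -0.87, 0, 1],
    [0, 0, 0, 0, 1],
    [0, 0, 0, 0, 1]
  ]
}}

```text
t: 9.6
eef_pos: [0.4768, 0.0232, 0.1298]
tool_rot: [-0.001, 0.189, 0.982, -0.0]
contact_force: [-7.5, -3.0, 3.7]
gripper_width: 0.508
grasp_force: 33.5
```

Request:
{"method": "drive_tool", "body": {
  "series": [
    [-0.71, 0, -0.77, 0, 1],
    [-0.82, 0, -0.65, 0, 1],
    [-0.91, 0, -0.52, 0, 1],
    [-0.98, 0, -0.38, 0, 1],
    [0, 0, 0, 0, 1],
    [0, 0, 0, 0, 1]
  ]
}}

```text
t: 10.2
eef_pos: [0.5096, 0.01, 0.1531]
tool_rot: [-0.0, 0.189, 0.982, -0.0]
contact_force: [-3.9, -4.8, 1.1]
gripper_width: 0.509
grasp_force: 32.1
```

Request:
{"method": "drive_tool", "body": {
  "series": [
    [-1.02, 0, -0.23, 0, 1],
    [-1.04, 0, -0.05, 0, 1],
    [0, 0, 0, 0, 1],
    [0, 0, 0, 0, 1]
  ]
}}

```text
t: 10.6
eef_pos: [0.5289, 0.0022, 0.1558]
tool_rot: [0.0, 0.189, 0.982, -0.0]
contact_force: [-3.3, -4.1, -1.4]
gripper_width: 0.503
grasp_force: 32.2
```

Press on until the stop.

Request:
{"method": "drive_tool", "body": {
  "series": [
    [-0.3, 0, 0, 0, 1],
    [-0.2, 0, 0, 0, 1],
    [0, 0, 0, 0, 1],
    [0, 0, 0, 0, 1]
  ]
}}

```text
t: 11.0
eef_pos: [0.5326, 0.0007, 0.1556]
tool_rot: [-0.001, 0.189, 0.982, -0.0]
contact_force: [-5.2, -4.2, 0.5]
gripper_width: 0.503
grasp_force: 31.7
```

Request:
{"method": "drive_tool", "body": {
  "series": [
    [-0.3, 0, 0, 0, 1],
    [-0.2, 0, 0, 0, 1],
    [0, 0, 0, 0, 1],
    [0, 0, 0, 0, 1]
  ]
}}

```text
t: 11.4
eef_pos: [0.537, -0.0011, 0.1554]
tool_rot: [-0.001, 0.189, 0.982, -0.0]
contact_force: [-5.2, -4.0, -1.5]
gripper_width: 0.505
grasp_force: 30.8
```

Run:
```python
from h import *
np.set_printoptions(precision=3,suppress=True)
o=readout.get_obs();M=rot(o['tool_rot'])
a=save('wrist','w5');b=save('scene','s5')
print(proj('wrist',[o['eef_pos']-M[:,2]*.023]),proj('wrist',W(hand(0))),proj('wrist',W(hand(0.15))),proj('wrist',W(hand(0.3))))
h,w=100,130
c=b[140:240,210:340]
out=np.hstack([a[130:384,130:390],cv2.resize(c,(330,254),interpolation=cv2.INTER_CUBIC)])
cv2.imwrite('pics/w5b.png',cv2.resize(out,None,fx=1.35,fy=1.35,interpolation=cv2.INTER_CUBIC)[:,:,::-1])
```

```text
[[257.995 267.384]] [[261.397 247.863]] [[261.473 228.246]] [[261.513 207.105]]
```

View pics/w5b.png

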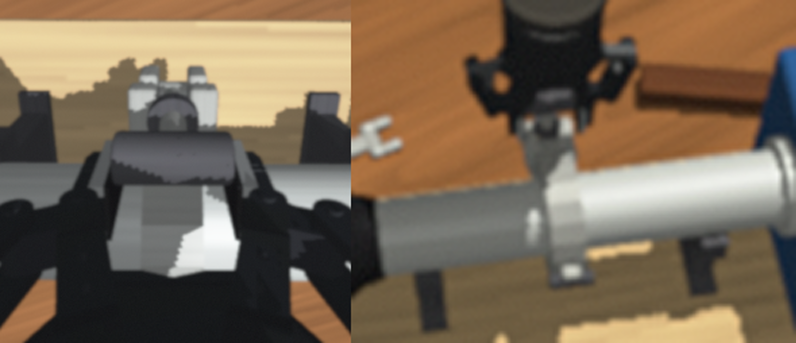

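Request:
{"method": "drive_tool", "body": {
  "series": [
    [0, 0, 0, 0, -1],
    [0, 0, 0, 0, -1],
    [0, 0, 0, 0, -1],
    [0, 0, 0, 0, -1],
    [0, 0, -3, 0, -1],
    [2, 0, -4, 0, -1],
    [4, 0, -2, 0, -1],
    [0, 0, 0, 0, -1]
  ]
}}

```text
t: 12.3
eef_pos: [0.4807, 0.0236, 0.2477]
tool_rot: [0.001, 0.187, 0.982, 0.002]
contact_force: [-0.1, 0.1, 0.7]
gripper_width: 1.0
grasp_force: 0.0
```

Run:
```python
from h import *
np.set_printoptions(precision=3,suppress=True)
o=readout.get_obs();print(o['eef_pos'])
a=save('wrist','w6');b=save('scene','s6');t=save('top','t6')
for n in ('wrist','scene','top'):
  print(n,[np.round(proj(n,W(hand(x)))[0],1) for x in (0,.1,.2,.3)],'base',proj(n,W([-.074,0,.135])))
c=cv2.resize(a[110:384,130:390],(400,421)); d=cv2.resize(b[145:235,220:320],(400,360),interpolation=cv2.INTER_CUBIC)
d=np.vstack([d,np.zeros((61,400,3),np.uint8)])
cv2.imwrite('pics/w6b.png',np.hstack([c,d])[:,:,::-1])
```

```text
[0.481 0.024 0.248]
wrist [array([258.3, 254.3]), array([258.3, 247.2]), array([258.4, 239.6]), array([258.4, 231.7])] base [[258.246 231.954]]
scene [array([267.6, 169.6]), array([267.2, 167.6]), array([266.9, 165.8]), array([266.5, 164.1])] base [[267.412 177.582]]
top [array([232.8, 191.1]), array([231.8, 193.6]), array([230.9, 196. ]), array([230. , 198.5])] base [[233.442 194.486]]
```

View pics/w6b.png

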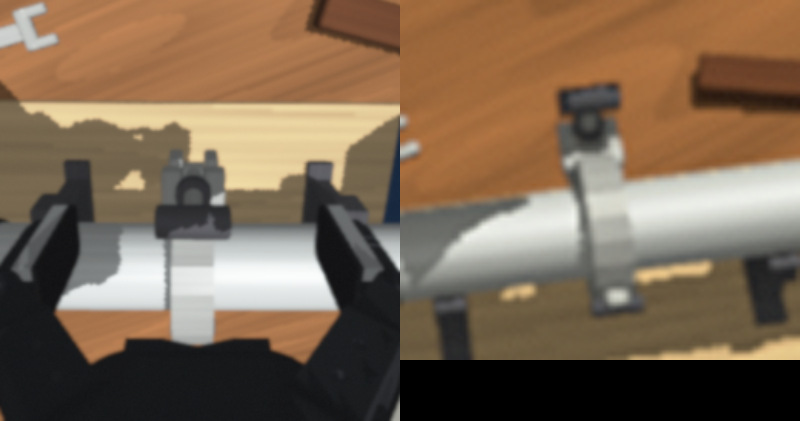

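```bash
python3 -c "
from station import hand_in
print(hand_in())"
```

```text
the job is handed in; nothing more can be done
None
```

The ring is shut and the bolt stands upright in the fork. Both camera views put the bolt within about 0.05 rad of home, and the bottle, blank and wrench were not touched. I handed the job in at about 12.5 s of the 51 s allowed; `hand_in()` returned no verdict.

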